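# Make up two cooking kits on their trays

## Robot

A 6-joint arm with a two-finger parallel gripper is mounted at the origin on a cart in front of the work surface, level with it; the furniture and walls round the work are solid. World frame = base frame: x ahead of the robot, y to its left, z up, the work surface at z = 0. Lengths are in m, angles in rad, forces in N, time in s.
With the tool pointing down it reaches from about 0.25 to 0.725 m from the base axis. Payload 4 kg.
Tool frame: the origin (TCP) lies midway between the tips of the shut fingers; the grasp point (between the pads) lies 19 mm behind it; z points along the fingers, y is the line along which they close (so a half turn about z gives the same grasp; the last joint's range is limited). The gripper opens to 85 mm and grips with 20 to 120 N. Pads are 22 mm wide; open, the fingers measure 114 mm over their backs; the gripper's body (76 mm by 85 mm) begins 54 mm behind the grasp point. The pads swing forward as they close: fully open they stand 13 mm farther back than shut.
Start: joints at [1.142, 0.241, 0.005, 1.335, 0, 1.571], TCP at [0.208, 0.455, 0.231] pointing down, gripper open.
Joint ranges: [-2.72, 2.72], [-1.05, 1.87], [-1.09, 1.28], [-1.99, 2.15], [-1.42, 1.44], [-3.14, 3.14]. Speed limits (rad/s): [2.79, 2.79, 3.14, 3.14, 3.14, 3.14].

## Interface

Orientations are given as a unit quaternion [x, y, z, w].
In Python, from workcell import get_obs, camera, job_done, silhouettes gives the robot as it stands. The module is installed in compiled form; this text tells all that it offers.
- The arm moves only by the tool drive_tool, never from a script. Its argument "increments" is a list of rows, each a list of 3 entries, a list of its own where there are three numbers: the shift along the world's x, y, z in mm, then the turn, a rotation vector about the world's x, y, z in degrees, then the opening, from 0 (shut) to 1 (fully open). A call has 1 to 8 rows; each row shifts and turns the commanded pose from where the row before left it; what a row does not reach is not made up. A row lasts 1/12 s, in which the tool goes at most 41.7 mm and 7.16 degrees, less where a joint would pass 70% of its speed; a pose out of reach is approached as far as the arm can. A call is refused whole if a number of a shift passes 41.7 or a number of a turn 7.16, either way. A call with a gripper value outside its range is refused whole. The fingers move at their own pace and stop on an object; the grip force is fixed at half the most. Time passes only in rows, so rows that do not move let the fingers close. It gives the time, the measured TCP pose, the force, the opening and the grip force at its end, in the units of the state.
- get_obs(): the state, without advancing time (a new reading comes with each control period).
- camera(name): name is "side" or "top"; returns a dict with "image" (384x512x3 uint8, red, green, blue), "K" (3x3 intrinsics, pixels), "view" (4x4, takes a point from world to camera coordinates). Camera axes: x right, y down, z forward; pixel columns grow to the right and rows downward; lengths in m; the calibration is good to about 2 mm. A picture is of the moment at which its call begins. There is no depth.
- job_done(): hands the job in; it is judged then, once.
Trained networks look in a picture, given as the dict that the camera call returned (one of the last four; its "shot" number tells which), for a name from the list of things; names that differ only in an ending like _2 or _b are one class to them, and where a whole thing is asked for, a point or a joint stands for the part that bears it (a point fixed in the world has none). Each returns a list of dicts, best first, with "conf" (0 to 1); they miss things now and then, are a little off and sometimes report something else, mostly with a low value. They report only what shows in the picture. A call takes as long as a camera call. They do not tell look-alikes from the thing itself.
- silhouettes(query, picture): "region" (384x512 bool, what is visible of it) and "bbox" ([left, top, right, bottom] in pixels, round what is visible of it).
The state is a dict: "clock": time; "joint_pos": joint angles; "joint_vel": joint speeds; "tau": joint torques, N m; "eef_pos": TCP position; "tool_rot": TCP orientation; "ft_force": force on the tool from outside, world axes, zero at the start; "ft_torque": the same for the moment, N m; "grip_width": finger opening in m; "grasp_force": force on a finger pad.
Only numpy, scipy, OpenCV 4.12 (cv2) and the standard library are available. Lean on these libraries where they do the work, as an engineer would, in place of code of your own. Each camera call takes 0.05 s, during which the arm holds its last target. There are 200 camera calls.

## Task

Make up two cooking kits from the jars standing in a row behind the trays: the salt shaker, the green-capped and the white-capped spice jar go on the blue three-bay tray (salad dressing), the honey jar with the red lid and the brown-capped spice jar on the wooden two-bay tray (porridge). Put one thing in each bay, standing upright and flat on the bay's floor, and leave the jam jar standing where it is.

Things in the scene. Friction and masses are not known exactly. Their poses are not given: they have to be found in the camera images.
- salt_shaker: Loose salt shaker, glass body with a domed grey top, 44 mm across and 90 mm tall (the top 16 mm or so narrows to 34 mm). Stands upright on the worktop; origin: centre of its underside, z up; round, so its yaw has no meaning. In a row along y with the others, in any order, about 0.1 m apart, behind the trays.
- green_jar: Loose glass spice jar with a dark green cap, 46 mm across and 106 mm tall. Stands upright on the worktop; origin: centre of its underside, z up; round, so its yaw has no meaning. In a row along y with the others, in any order, about 0.1 m apart, behind the trays.
- brown_jar: Loose glass spice jar with a dark brown cap, 44 mm across and 96 mm tall. Stands upright on the worktop; origin: centre of its underside, z up; round, so its yaw has no meaning. In a row along y with the others, in any order, about 0.1 m apart, behind the trays.
- honey_jar: Loose jar of amber honey with a red lid, 65 mm across and 100 mm tall. Stands upright on the worktop; origin: centre of its underside, z up; round, so its yaw has no meaning. In a row along y with the others, in any order, about 0.1 m apart, behind the trays.
- white_jar: Loose glass spice jar with a flat whitish cap, 44 mm across and 109 mm tall. Stands upright on the worktop; origin: centre of its underside, z up; round, so its yaw has no meaning. In a row along y with the others, in any order, about 0.1 m apart, behind the trays.
- jam_jar: Loose jar of red jam with a white lid, wider than the spice jars: 68 mm across and 84 mm tall. Belongs to neither kit: leave it standing. Stands upright on the worktop; origin: centre of its underside, z up; round, so its yaw has no meaning. At the left end of the row. Beyond it a wall boiler hangs 0.32 m up (about y over 0.3, x over 0.6); a stand mixer is on the right (y below -0.4).
- blue_tray: Blue plastic tray, 88 x 252 mm (x, y). Fixed. Origin: centre of its underside. Three square bays in a row along its y, each 76 x 76 mm inside, walls 6 mm thick; bay floors 5 mm, wall tops 14 mm above the underside. Bay centres at x = 0, y = -82, 0 and +82 mm; dark liners. A steel loop sticks out 15 mm at each end, 11 mm high. Lies flat, its y within 0.2 rad of world y.
- wooden_tray: Light wooden tray, 88 x 170 mm (x, y). Fixed. Origin: centre of its underside. Two square bays in a row along its y, each 76 x 76 mm inside, walls 6 mm thick; bay floors 5 mm, wall tops 14 mm above the underside. Bay centres at x = 0, y = -41 and +41 mm; dark liners. A steel loop sticks out 15 mm at each end, 11 mm high. Lies flat, its y within 0.2 rad of world y.
There are look-alikes about, which are no part of the job. What is shaped like the honey_jar but purple or turquoise is not meant.

How it is judged:
At the end, for the whole second after the job is handed in: Salt, green cap, white cap in the blue tray, honey and brown cap in the wooden tray, one to a bay: within 16 mm of the bay centre in tray x and y (anywhere flat in the bay), on its floor, jars and shaker upright to 0.1 rad, at rest; jam jar upright, within 25 mm of its start (x of white_jar in the frame of blue_tray between -0.016 and 0.016 m and z of white_jar in the frame of blue_tray between 0.001 and 0.009 m and (y of white_jar in the frame of blue_tray between -0.098 and -0.066 m or y of white_jar in the frame of blue_tray between -0.016 and 0.016 m or y of white_jar in the frame of blue_tray between 0.066 and 0.098 m) and linear speed of each of white_jar, salt_shaker, green_jar, honey_jar, brown_jar below 0.02 m/s and angular speed of each of white_jar, salt_shaker, green_jar, honey_jar, brown_jar below 0.2 rad/s and angle between each of white_jar, salt_shaker, green_jar, honey_jar, brown_jar, jam_jar's own z axis and vertical below 0.1 rad and x of salt_shaker in the frame of blue_tray between -0.016 and 0.016 m and z of salt_shaker in the frame of blue_tray between 0.001 and 0.009 m and (y of salt_shaker in the frame of blue_tray between -0.098 and -0.066 m or y of salt_shaker in the frame of blue_tray between -0.016 and 0.016 m or y of salt_shaker in the frame of blue_tray between 0.066 and 0.098 m) and x of green_jar in the frame of blue_tray between -0.016 and 0.016 m and z of green_jar in the frame of blue_tray between 0.001 and 0.009 m and (y of green_jar in the frame of blue_tray between -0.098 and -0.066 m or y of green_jar in the frame of blue_tray between -0.016 and 0.016 m or y of green_jar in the frame of blue_tray between 0.066 and 0.098 m) and x of honey_jar in the frame of wooden_tray between -0.016 and 0.016 m and z of honey_jar in the frame of wooden_tray between 0.001 and 0.009 m and (y of honey_jar in the frame of wooden_tray between -0.057 and -0.025 m or y of honey_jar in the frame of wooden_tray between 0.025 and 0.057 m) and x of brown_jar in the frame of wooden_tray between -0.016 and 0.016 m and z of brown_jar in the frame of wooden_tray between 0.001 and 0.009 m and (y of brown_jar in the frame of wooden_tray between -0.057 and -0.025 m or y of brown_jar in the frame of wooden_tray between 0.025 and 0.057 m) and distance of jam_jar from where it was at the start of the episode below 0.025 m); the robot touches nothing.
It fails at once if the jam jar is moved more than 25 mm or tipped over (distance of jam_jar from where it was at the start of the episode above 0.025 m or angle between jam_jar's own z axis and vertical above 0.4 rad).
It also fails if it takes over 112 s, if anything falls off the work surface, if the arm or the gripper's body presses on something with over 40 N, if the wrist force passes 120 N, or if a joint passes its speed limit or range.

## Working session

There is one attempt and no reset: what is moved stays moved. The work goes in short steps, Python scripts to look and compute and a tool call to move; the robot and the scene stay as the last step left them, time stands still between calls to the robot, and variables do not carry over. Pictures are saved under pics/ and viewed, at most 14 in all, crops included, and the job is handed in when it is done.

Besides the shell and the picture viewer there is one more tool, called after "Request:" by a JSON object that holds its "fn" and its "kwargs", one argument or row to a line. drive_tool: Moves the arm, as the interface text tells. Its arguments: {"type":"object","properties":{"increments":{"type":"array"}},"required":["increments"]}

```bash
mkdir -p pics; cat > h.py <<'E'
import numpy as np,cv2
from workcell import get_obs,camera,job_done,silhouettes
def save(p,n,crop=None,s=1):
    im=p["image"]
    if crop: l,t,r,b=crop; im=im[t:b,l:r]
    im=cv2.resize(im,None,fx=s,fy=s,interpolation=cv2.INTER_CUBIC)
    cv2.imwrite("pics/"+n,cv2.cvtColor(im,cv2.COLOR_RGB2BGR))
def ray(p,uv):
    V=np.array(p["view"]);R,t=V[:3,:3],V[:3,3]
    d=R.T@np.linalg.solve(np.array(p["K"]),[uv[0],uv[1],1.]);return -R.T@t,d
def onz(p,uv,z):
    o,d=ray(p,uv);return o+d*(z-o[2])/d[2]
def proj(p,X):
    V=np.array(p["view"]);c=V[:3,:3]@np.array(X)+V[:3,3];q=np.array(p["K"])@c;return q[:2]/q[2]
N=["salt_shaker","green_jar","brown_jar","honey_jar","white_jar","jam_jar","blue_tray","wooden_tray"]
E
python3 - <<'E'
from h import *
np.set_printoptions(precision=3,suppress=True)
o=get_obs();print({k:np.round(v,3) for k,v in o.items()})
for c in("top","side"):
    p=camera(c);save(p,c+"0.png",s=1.5)
    print(c,ray(p,(256,192)))
    for n in N:
        print(n,[(round(float(s["conf"]),2),[round(float(x)) for x in s["bbox"]]) for s in silhouettes(n,p)])
E
```

```text
{'clock': np.float64(0.0), 'joint_pos': array([ 1.142,  0.241,  0.004,  1.335, -0.   ,  1.571]), 'joint_vel': array([ 0.   ,  0.001,  0.001,  0.002, -0.002, -0.   ]), 'tau': array([  0.002, -37.232,  25.241,   0.017,   0.   ,  -0.   ]), 'eef_pos': array([0.208, 0.454, 0.23 ]), 'tool_rot': array([ 0.213,  0.977, -0.001, -0.   ]), 'ft_force': array([-0.322,  0.402, -0.806]), 'ft_torque': array([-0.003, -0.013, -0.001]), 'grasp_force': np.float64(0.0), 'grip_width': np.float64(0.085)}
top (array([0.361, 0.054, 0.996]), array([ 0.123, -0.013, -0.992]))
salt_shaker [(0.79, [247, 127, 263, 146])]
green_jar [(0.74, [275, 128, 297, 153])]
brown_jar [(0.79, [349, 132, 374, 154])]
honey_jar [(0.74, [134, 226, 166, 254]), (0.68, [130, 171, 162, 199]), (0.65, [204, 128, 230, 161]), (0.61, [310, 133, 336, 158])]
white_jar [(0.7, [311, 132, 338, 157])]
jam_jar [(0.97, [161, 135, 185, 163]), (0.26, [244, 124, 262, 147])]
blue_tray [(0.94, [288, 179, 378, 218])]
wooden_tray [(0.97, [177, 185, 246, 223])]
side (array([-0.357, -0.658,  0.732]), array([ 0.657,  0.54 , -0.526]))
salt_shaker [(0.75, [278, 162, 291, 191])]
green_jar [(0.69, [215, 145, 236, 172]), (0.58, [296, 168, 314, 205])]
brown_jar [(0.81, [351, 190, 374, 228])]
honey_jar [(0.77, [245, 148, 267, 184]), (0.76, [177, 150, 198, 181]), (0.73, [142, 164, 167, 200]), (0.67, [281, 161, 291, 191])]
white_jar [(0.77, [322, 177, 344, 217])]
jam_jar [(0.83, [216, 145, 236, 176])]
blue_tray [(0.59, [268, 214, 363, 267])]
wooden_tray []
```

View pics/top0.png

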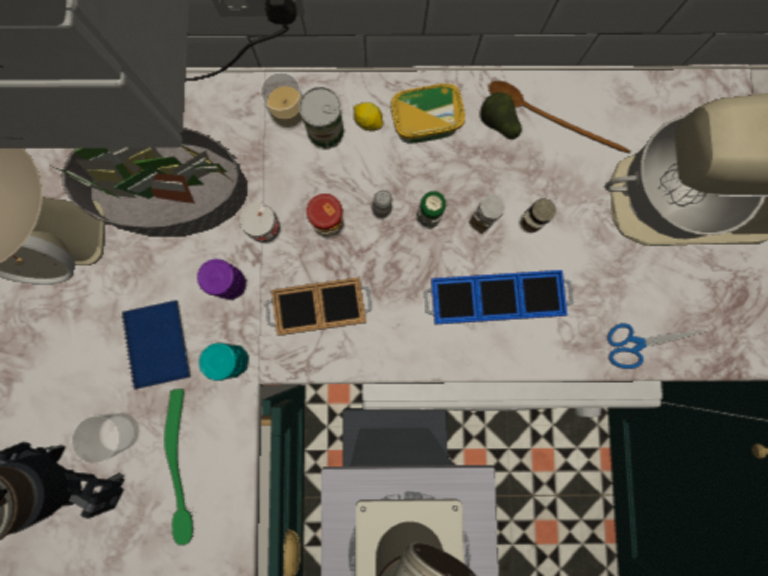

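View pics/side0.png

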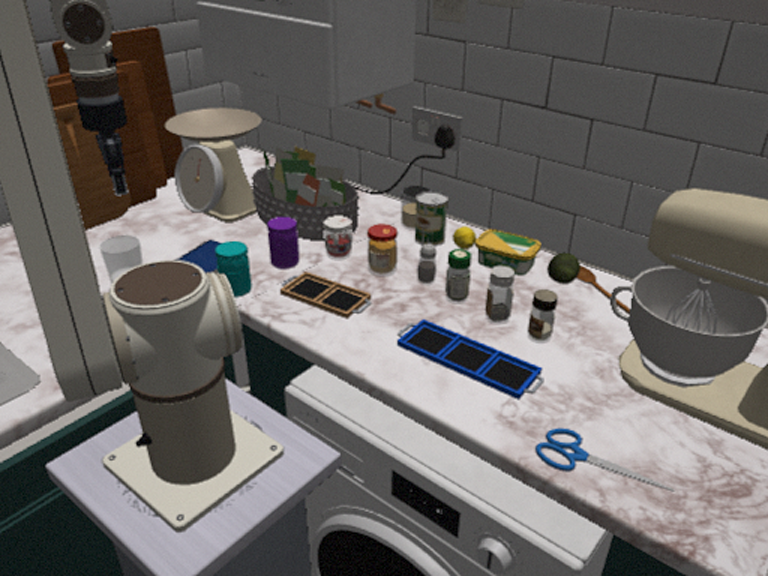

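Top view, in native pixels: the row from left to right is jam (174,148), honey with the red lid (217,142), salt (255,135), green cap (287,138), white cap (325,142) and brown cap (360,143). The wooden tray is at (211,204) and the blue tray at (333,198). The honey look-alikes are purple (148,185) and turquoise (149,241). Only (217,142) has a red lid and amber body, so that one is the honey jar. The crops below should confirm this while I measure.

```bash
cat > meas.py <<'E'
from h import *
from scipy.optimize import least_squares
np.set_printoptions(precision=4,suppress=True)
dims=dict(salt_shaker=(.022,.09),green_jar=(.023,.106),brown_jar=(.022,.096),honey_jar=(.0325,.1),white_jar=(.022,.109),jam_jar=(.034,.084))
def cylpts(x,y,z0,z1,r):
    a=np.linspace(0,2*np.pi,48);return [(x+r*np.cos(t),y+r*np.sin(t),z) for t in a for z in(z0,z1)]
def fit(ms,r,h):
    # ms: [(pic,mask)], free x,y,base z,top z
    def res(v):
        out=[]
        for p,m in ms:
            q=np.array([proj(p,X) for X in cylpts(v[0],v[1],v[2],v[3],r)])
            ys,xs=np.nonzero(m)
            out+=[q[:,0].min()-xs.min()+.5,q[:,1].min()-ys.min()+.5,q[:,0].max()-xs.max()-.5,q[:,1].max()-ys.max()-.5]
            M=cv2.moments(cv2.convexHull(q.astype(np.float32)))
            out+=[2*(M['m10']/M['m00']-xs.mean()),2*(M['m01']/M['m00']-ys.mean())]
        return np.array(out)
    p,m=ms[0];ys,xs=np.nonzero(m);g=onz(p,(xs.mean(),ys.mean()),h/2)
    s=least_squares(res,[g[0],g[1],0,h],loss="soft_l1");return s.x,np.abs(s.fun).max(),g
E
python3 - <<'E'
from meas import *
P={c:camera(c) for c in("top","side")}
pix=dict(jam_jar=[(174,148),(226,158)],honey_jar=[(217,143),(255,166)],salt_shaker=[(255,136),(284,176)],green_jar=[(287,140),(305,186)],white_jar=[(325,143),(333,197)],brown_jar=[(360,143),(362,210)])
for n,uv in pix.items():
    ms=[]
    for c,q in zip(P,uv):
        best=None
        for s in silhouettes(n,P[c]):
            ys,xs=np.nonzero(s["region"]);
            if np.hypot(xs.mean()-q[0],ys.mean()-q[1])<9: best=s["region"];break
        print(n,c,None if best is None else (xs.min(),ys.min(),xs.max(),ys.max()))
        if best is not None: ms.append((P[c],best))
    if ms: print("  ",*fit(ms,*dims[n]))
# trays: dark liners
out={}
for c,p in P.items():
    im=p["image"]; dark=(im.max(2)<45).astype(np.uint8)
    k,l,st,ce=cv2.connectedComponentsWithStats(dark)
    reg=(170,175,400,230) if c=="top" else (180,175,370,270)
    out[c]=[ce[i] for i in range(1,k) if reg[0]<ce[i][0]<reg[2] and reg[1]<ce[i][1]<reg[3] and st[i][4]>60]
    print(c)
    for i in range(1,k):
        if reg[0]<ce[i][0]<reg[2] and reg[1]<ce[i][1]<reg[3] and st[i][4]>60: print(ce[i],st[i][4],onz(p,ce[i],.005))
a=P["top"]["image"][120:220,150:390];b=P["side"]["image"][140:240,170:380]
save(P["top"],"ct.png",(150,115,390,230),3.2);save(P["side"],"cs.png",(170,135,385,275),3.6)
E
```

```text
jam_jar top (np.int64(160), np.int64(135), np.int64(186), np.int64(163))
jam_jar side (np.int64(216), np.int64(144), np.int64(235), np.int64(172))
   [0.6022 0.2696 0.007  0.0818] 2.20987207593069 [0.6035 0.2731 0.042 ]
honey_jar top (np.int64(204), np.int64(129), np.int64(228), np.int64(159))
honey_jar side (np.int64(245), np.int64(150), np.int64(264), np.int64(184))
   [ 0.614   0.1493 -0.0006  0.0942] 1.6865808835170242 [0.6156 0.1506 0.05  ]
salt_shaker top (np.int64(246), np.int64(127), np.int64(261), np.int64(146))
salt_shaker side (np.int64(278), np.int64(163), np.int64(291), np.int64(189))
   [0.6382 0.046  0.0012 0.0736] 1.5523730665365747 [0.6361 0.0471 0.045 ]
green_jar top (np.int64(277), np.int64(127), np.int64(296), np.int64(152))
green_jar side (np.int64(297), np.int64(167), np.int64(313), np.int64(202))
   [ 0.6243 -0.0443 -0.0023  0.099 ] 1.3336781692856903 [ 0.6249 -0.0447  0.053 ]
white_jar top (np.int64(313), np.int64(130), np.int64(336), np.int64(155))
white_jar side (np.int64(324), np.int64(178), np.int64(343), np.int64(216))
   [ 0.616  -0.149  -0.0041  0.1042]
[... 216 characters left out ...]
 0.      0.0919] 1.426643201143861 [ 0.6124 -0.2428  0.048 ]
top
[360.3222 195.8956] 450 [ 0.4707 -0.2571  0.005 ]
[331.9642 197.6577] 447 [ 0.4663 -0.1757  0.005 ]
[303.4665 199.5513] 448 [ 0.4614 -0.0941  0.005 ]
[226.4614 201.6821] 453 [0.457  0.1259 0.005 ]
[197.9692 205.8637] 455 [0.4456 0.207  0.005 ]
side
[305.3623 175.3478] 69 [0.7404 0.0286 0.005 ]
[206.1657 191.8994] 169 [0.4482 0.2076 0.005 ]
[227.6631 199.4973] 187 [0.4595 0.1258 0.005 ]
[362.2353 202.8471] 85 [ 0.7121 -0.2005  0.005 ]
[180.0733 245.1437] 1364 [0.2147 0.0697 0.005 ]
[286.271  226.5916] 262 [ 0.4628 -0.0955  0.005 ]
[311.7291 237.4448] 299 [ 0.4674 -0.178   0.005 ]
[338.6799 249.0152] 328 [ 0.4717 -0.2597  0.005 ]
```

View pics/cs.png

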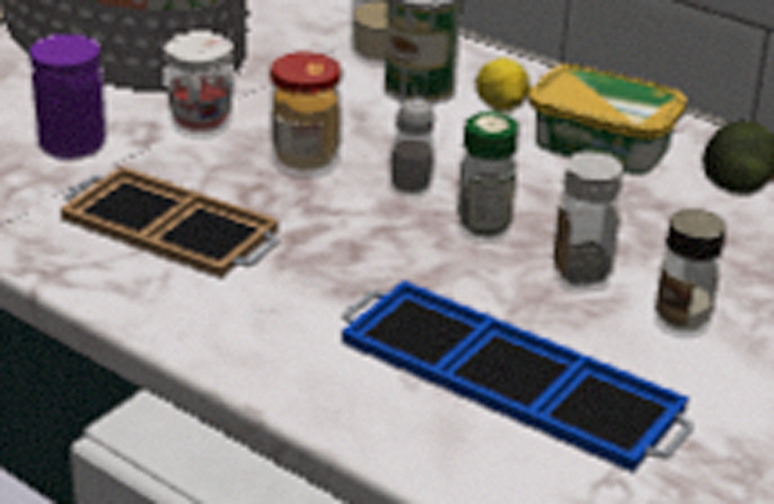

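The crop confirms the identities. In it, jam with the white lid is at (200,80), red-lid amber honey at (305,110), the domed salt shaker at (412,145), green cap at (488,175), whitish flat cap at (587,220) and dark brown cap at (693,270). The purple look-alike is at (67,95). Both views agree on the bays (floor z≈5 mm, 82 mm pitch) and the jars (base z≈0). I'll start with the brown jar.

Request:
{"fn": "drive_tool", "kwargs": {
  "increments": [
    [[17,-30,0],[0,0,6.15],1],
    [[17,-30,0],[0,0,6.15],1],
    [[17,-30,0],[0,0,6.15],1],
    [[17,-30,0],[0,0,6.15],1],
    [[17,-30,0],[0,0,0],1],
    [[17,-30,0],[0,0,0],1],
    [[17,-30,0],[0,0,0],1],
    [[17,-30,0],[0,0,0],1]
  ]
}}

```text
clock: 2.27
eef_pos: [0.3444, 0.2133, 0.2316]
tool_rot: [-0.0, 1.0, 0.0, 0.0]
ft_force: [1.3, 0.1, 0.7]
grip_width: 0.085
grasp_force: 0.0
```

Request:
{"fn": "drive_tool", "kwargs": {
  "increments": [
    [[19,-32,0],[0,0,0],1],
    [[19,-32,0],[0,0,0],1],
    [[19,-32,0],[0,0,0],1],
    [[19,-32,0],[0,0,0],1],
    [[19,-32,0],[0,0,0],1],
    [[19,-32,0],[0,0,0],1],
    [[19,-32,0],[0,0,0],1],
    [[19,-32,0],[0,0,0],1]
  ]
}}

```text
clock: 2.93
eef_pos: [0.4966, -0.0431, 0.2315]
tool_rot: [-0.0, 1.0, 0.0, 0.0]
ft_force: [0.5, -0.3, 0.0]
grip_width: 0.0855
grasp_force: 0.0
```

Request:
{"fn": "drive_tool", "kwargs": {
  "increments": [
    [[19,-32,0],[0,0,0],1],
    [[19,-32,0],[0,0,0],1],
    [[19,-32,0],[0,0,0],1],
    [[19,-32,0],[0,0,0],1],
    [[19,-32,0],[0,0,0],1],
    [[19,-32,-20],[0,0,0],1],
    [[3,-8,-30],[0,0,0],1],
    [[0,0,-20],[0,0,0],1]
  ]
}}

```text
clock: 3.6
eef_pos: [0.613, -0.2441, 0.1583]
tool_rot: [0.002, 1.0, -0.0, -0.001]
ft_force: [-0.3, 0.7, -0.7]
grip_width: 0.0856
grasp_force: 0.0
```

Request:
{"fn": "drive_tool", "kwargs": {
  "increments": [
    [[0,0,-30],[0,0,0],1],
    [[0,0,-30],[0,0,0],1],
    [[0,0,-30],[0,0,0],1],
    [[0,0,-26],[0,0,0],1],
    [[0,0,0],[0,0,0],0],
    [[0,0,0],[0,0,0],0],
    [[0,0,0],[0,0,0],0],
    [[0,0,0],[0,0,0],0]
  ]
}}

```text
clock: 4.27
eef_pos: [0.613, -0.2412, 0.0461]
tool_rot: [-0.0, 1.0, -0.001, 0.0]
ft_force: [0.1, -2.0, -0.6]
grip_width: 0.0421
grasp_force: 60.2
```

Request:
{"fn": "drive_tool", "kwargs": {
  "increments": [
    [[0,0,0],[0,0,0],0],
    [[0,0,0],[0,0,0],0],
    [[0,0,0],[0,0,0],0],
    [[0,0,0],[0,0,0],0]
  ]
}}

```text
clock: 4.6
eef_pos: [0.613, -0.2409, 0.046]
tool_rot: [-0.0, 1.0, -0.0, 0.0]
ft_force: [0.2, -0.4, 0.6]
grip_width: 0.0418
grasp_force: 60.3
```

Request:
{"fn": "drive_tool", "kwargs": {
  "increments": [
    [[0,0,30],[0,0,0],0],
    [[-25,0,15],[0,0,0],0],
    [[-35,0,0],[0,0,0],0],
    [[-30,25,0],[0,0,0],0],
    [[-10,36,0],[0,0,0],0],
    [[-10,36,0],[0,0,0],0],
    [[-10,36,0],[0,0,0],0],
    [[-10,36,0],[0,0,0],0]
  ]
}}

```text
clock: 5.27
eef_pos: [0.4814, -0.0705, 0.0906]
tool_rot: [0.0, 1.0, 0.0, -0.0]
ft_force: [1.0, 1.4, -0.7]
grip_width: 0.0415
grasp_force: 60.6
```

Request:
{"fn": "drive_tool", "kwargs": {
  "increments": [
    [[-10,36,0],[0,0,0],0],
    [[-10,36,0],[0,0,0],0],
    [[-5,36,0],[0,0,0],0],
    [[0,36,0],[0,0,0],0],
    [[0,36,0],[0,0,0],0],
    [[0,18,0],[0,0,0],0],
    [[0,0,0],[0,0,0],0]
  ]
}}

```text
clock: 5.85
eef_pos: [0.4575, 0.13, 0.0907]
tool_rot: [-0.003, 1.0, 0.001, 0.0]
ft_force: [0.2, 0.1, -1.2]
grip_width: 0.0415
grasp_force: 60.7
```

Request:
{"fn": "drive_tool", "kwargs": {
  "increments": [
    [[0,-4,-20],[0,0,0],0],
    [[0,0,-14],[0,0,0],0],
    [[0,0,-3],[0,0,0],0],
    [[0,0,-2],[0,0,0],0],
    [[0,0,0],[0,0,0],0]
  ]
}}

```text
clock: 6.27
eef_pos: [0.4573, 0.1216, 0.0516]
tool_rot: [0.0, 1.0, -0.0, -0.0]
ft_force: [0.7, -0.2, -1.0]
grip_width: 0.0418
grasp_force: 60.7
```

Request:
{"fn": "drive_tool", "kwargs": {
  "increments": [
    [[0,0,-1],[0,0,0],0],
    [[0,0,0],[0,0,0],0.75],
    [[0,0,0],[0,0,0],0.75],
    [[0,0,0],[0,0,0],0.75],
    [[0,0,20],[0,0,0],0.75],
    [[0,0,35],[0,0,0],0.75],
    [[0,0,35],[0,0,0],1],
    [[0,0,20],[0,0,0],1]
  ]
}}

```text
clock: 6.93
eef_pos: [0.4592, 0.1226, 0.1644]
tool_rot: [-0.0, 1.0, 0.001, 0.002]
ft_force: [0.9, 0.2, 0.8]
grip_width: 0.0845
grasp_force: 0.0
```

Request:
{"fn": "drive_tool", "kwargs": {
  "increments": [
    [[36,6,0],[0,0,0],1],
    [[36,6,0],[0,0,0],1],
    [[36,6,0],[0,0,0],1],
    [[36,6,0],[0,0,0],1],
    [[13,3,0],[0,0,0],1],
    [[0,0,-20],[0,0,0],1],
    [[0,0,0],[0,0,0],1]
  ]
}}

```text
clock: 7.52
eef_pos: [0.6138, 0.1489, 0.137]
tool_rot: [-0.0, 1.0, -0.001, -0.002]
ft_force: [-0.8, 0.0, -0.7]
grip_width: 0.0855
grasp_force: 0.0
```

```bash
python3 - <<'E'
from meas import *
P={c:camera(c) for c in("top","side")};o=get_obs();print(o["eef_pos"])
save(P["side"],"s1.png",(150,100,385,275),3.3)
save(P["top"],"t1.png",(140,90,390,240),3.2)
E
```

```text
[0.6134 0.1489 0.1396]
```

View pics/s1.png

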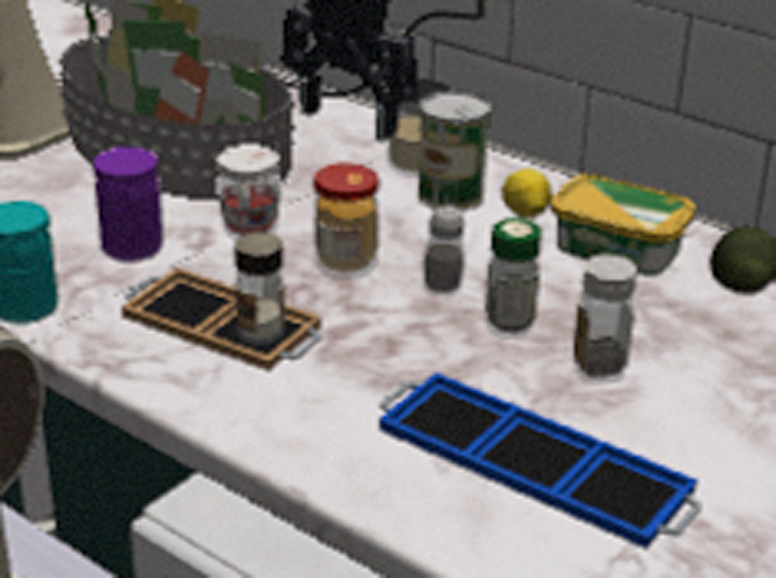

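The crop shows brown standing in the right wooden bay, at (260,290). The open fingers at (308,105) and (385,135) are centred over the honey lid at (347,180). Descending onto the honey jar.

Request:
{"fn": "drive_tool", "kwargs": {
  "increments": [
    [[0,0,-20],[0,0,0],1],
    [[0,0,-20],[0,0,0],1],
    [[0,0,-20],[0,0,0],1],
    [[0,0,-20],[0,0,0],1],
    [[0,0,-13],[0,0,0],1],
    [[0,0,0],[0,0,0],1]
  ]
}}

```text
clock: 8.12
eef_pos: [0.612, 0.1486, 0.0455]
tool_rot: [-0.0, 1.0, -0.001, -0.003]
ft_force: [-0.7, 0.3, -0.2]
grip_width: 0.0852
grasp_force: 0.0
```

Request:
{"fn": "drive_tool", "kwargs": {
  "increments": [
    [[0,0,0],[0,0,0],0],
    [[0,0,0],[0,0,0],0],
    [[0,0,0],[0,0,0],0],
    [[0,0,0],[0,0,0],0]
  ]
}}

```text
clock: 8.45
eef_pos: [0.6157, 0.1487, 0.05]
tool_rot: [-0.0, 1.0, -0.0, 0.002]
ft_force: [-2.1, -2.6, 6.5]
grip_width: 0.0624
grasp_force: 65.1
```

Request:
{"fn": "drive_tool", "kwargs": {
  "increments": [
    [[0,0,25],[0,0,0],0],
    [[0,0,20],[0,0,0],0],
    [[-35,0,0],[0,0,0],0],
    [[-35,0,0],[0,0,0],0],
    [[-14,20,0],[0,0,0],0],
    [[0,30,0],[0,0,0],0],
    [[0,8,0],[0,0,0],0],
    [[0,0,0],[0,0,0],0]
  ]
}}

```text
clock: 9.12
eef_pos: [0.5305, 0.21, 0.0929]
tool_rot: [-0.002, 1.0, 0.001, 0.0]
ft_force: [0.2, -1.2, -4.3]
grip_width: 0.0624
grasp_force: 67.5
```

Request:
{"fn": "drive_tool", "kwargs": {
  "increments": [
    [[-30,0,0],[0,0,0],0],
    [[-30,0,0],[0,0,0],0],
    [[-20,0,-10],[0,0,0],0],
    [[-3,0,-10],[0,0,0],0],
    [[0,0,0],[0,0,0],0],
    [[0,0,0],[0,0,0],0]
  ]
}}

```text
clock: 9.62
eef_pos: [0.4477, 0.2068, 0.0725]
tool_rot: [-0.0, 1.0, -0.0, -0.0]
ft_force: [0.1, 0.2, -3.6]
grip_width: 0.063
grasp_force: 67.4
```

```bash
python3 - <<'E'
from meas import *
P={c:camera(c) for c in("top","side")};o=get_obs();print(o["eef_pos"],o["tool_rot"],o["grip_width"])
for c in P:
  for s in silhouettes("honey_jar",P[c]): print(c,s["conf"],s["bbox"])
save(P["side"],"s2.png",(130,100,300,240),4.2)
save(P["top"],"t2.png",(140,120,270,240),4.5)
E
```

```text
[0.4493 0.2074 0.0733] [0.0001 1.     0.0004 0.001 ] 0.06265195030563235
side 0.98 [197.0, 155.4, 220.6, 191.6]
side 0.94 [177.7, 145.9, 196.3, 180.7]
side 0.57 [141.3, 162.8, 166.5, 197.4]
```

View pics/s2.png

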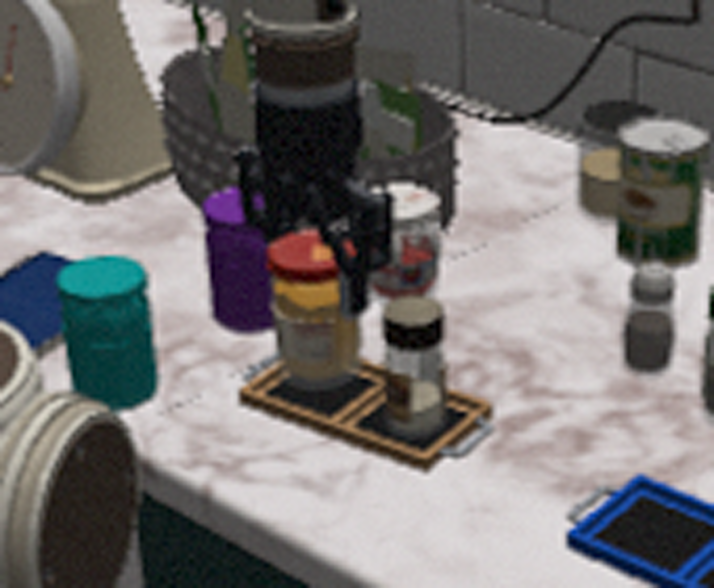

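```bash
python3 - <<'E'
from meas import *
p=camera("side")
for s in silhouettes("honey_jar",p)[:1]: print(s["bbox"])
for x in(.440,.447,.452):
  for z in(.022,.028):
    q=np.array([proj(p,X) for X in cylpts(x,.2073,z,z+.1,.0325)]);print(x,z,q.min(0),q.max(0))
E
```

```text
[140.9, 162.1, 166.4, 197.3]
0.44 0.022 [191.3104 154.9856] [214.5277 193.8641]
0.44 0.028 [191.1669 153.2291] [214.4452 192.1992]
0.447 0.022 [193.0254 154.201 ] [216.0895 192.9452]
0.447 0.028 [192.8866 152.4487] [216.0109 191.2838]
0.452 0.022 [194.2431 153.6439] [217.1986 192.2927]
0.452 0.028 [194.1076 151.8945] [217.1228 190.6338]
```

The jar spans columns 194–215 in the native picture, which puts it at x≈0.448. That is over the bay centre, so I'm lowering it.

Request:
{"fn": "drive_tool", "kwargs": {
  "increments": [
    [[-1,0,-10],[0,0,0],0],
    [[0,0,-4],[0,0,0],0],
    [[0,0,-2],[0,0,0],0],
    [[0,0,-2],[0,0,0],0],
    [[0,0,0],[0,0,0],0]
  ]
}}

```text
clock: 10.33
eef_pos: [0.4466, 0.207, 0.055]
tool_rot: [-0.0, 1.0, -0.0, -0.0]
ft_force: [-1.5, -1.4, -1.2]
grip_width: 0.0625
grasp_force: 67.6
```

Request:
{"fn": "drive_tool", "kwargs": {
  "increments": [
    [[0,0,-1.5],[0,0,0],0],
    [[0,0,-1],[0,0,0],0],
    [[0,0,0],[0,0,0],0]
  ]
}}

```text
clock: 10.58
eef_pos: [0.4469, 0.2069, 0.0548]
tool_rot: [-0.0, 1.0, 0.0, 0.001]
ft_force: [-6.3, -4.9, 17.3]
grip_width: 0.0625
grasp_force: 68.3
```

Request:
{"fn": "drive_tool", "kwargs": {
  "increments": [
    [[0,0,1.5],[0,0,0],0],
    [[0,0,0],[0,0,0],0.9],
    [[0,0,0],[0,0,0],0.9],
    [[0,0,0],[0,0,0],0.9],
    [[0,0,20],[0,0,0],0.9],
    [[0,0,30],[0,0,0],0.9],
    [[0,0,35],[0,0,0],0.9],
    [[0,0,30],[0,0,0],1]
  ]
}}

```text
clock: 11.25
eef_pos: [0.4468, 0.2073, 0.1701]
tool_rot: [-0.0, 1.0, 0.0, 0.0]
ft_force: [0.6, 0.5, -0.8]
grip_width: 0.0852
grasp_force: 0.0
```

Request:
{"fn": "drive_tool", "kwargs": {
  "increments": [
    [[17,-35,0],[0,0,0],1],
    [[17,-35,0],[0,0,0],1],
    [[17,-35,0],[0,0,0],1],
    [[17,-35,0],[0,0,0],1],
    [[17,-35,0],[0,0,0],1],
    [[17,-35,0],[0,0,0],1],
    [[17,-35,0],[0,0,0],1],
    [[17,-35,0],[0,0,0],1]
  ]
}}

```text
clock: 11.92
eef_pos: [0.5835, -0.0747, 0.1684]
tool_rot: [-0.0, 1.0, 0.0, 0.0]
ft_force: [0.6, 0.6, 0.0]
grip_width: 0.0856
grasp_force: 0.0
```

Request:
{"fn": "drive_tool", "kwargs": {
  "increments": [
    [[17,-35,0],[0,0,0],1],
    [[16,-35,0],[0,0,0],1],
    [[0,-6,-20],[0,0,0],1],
    [[0,0,0],[0,0,0],1]
  ]
}}

```text
clock: 12.25
eef_pos: [0.6146, -0.1516, 0.1446]
tool_rot: [0.002, 1.0, 0.0, -0.002]
ft_force: [0.1, 0.0, -1.7]
grip_width: 0.0856
grasp_force: 0.0
```

```bash
python3 - <<'E'
from meas import *
P={c:camera(c) for c in("top","side")};o=get_obs();print(o["eef_pos"])
save(P["side"],"s3.png",(150,90,385,275),3.2)
E
```

```text
[ 0.6144 -0.1485  0.147 ]
```

View pics/s3.png

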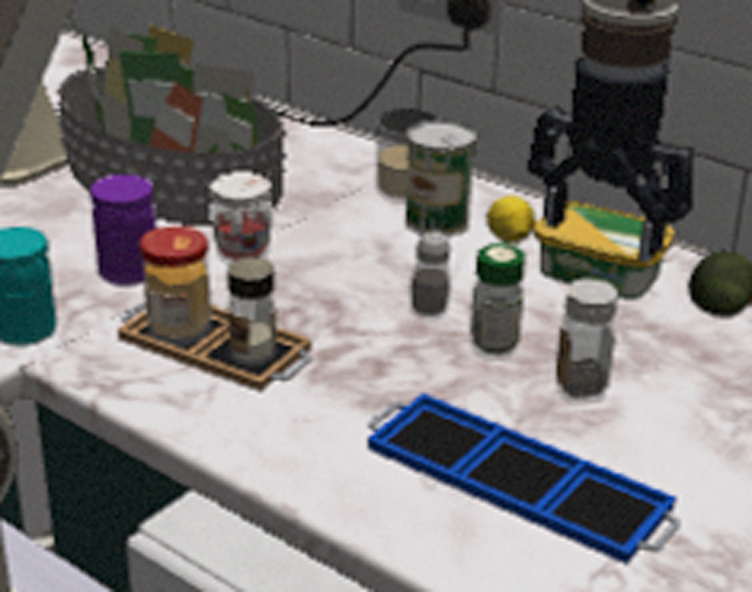

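Honey (175,285) and brown (252,310) are seated in the wooden bays, and the gripper is over the white jar. Next is white to the right blue bay.

Request:
{"fn": "drive_tool", "kwargs": {
  "increments": [
    [[1,0,-30],[0,0,0],1],
    [[0,0,-30],[0,0,0],1],
    [[0,0,-30],[0,0,0],1],
    [[0,0,-9],[0,0,0],1],
    [[0,0,0],[0,0,0],0],
    [[0,0,0],[0,0,0],0],
    [[0,0,0],[0,0,0],0],
    [[0,0,0],[0,0,0],0]
  ]
}}

```text
clock: 13.02
eef_pos: [0.6189, -0.149, 0.0529]
tool_rot: [-0.001, 1.0, -0.001, 0.003]
ft_force: [0.9, -0.7, -1.2]
grip_width: 0.0492
grasp_force: 61.9
```

Request:
{"fn": "drive_tool", "kwargs": {
  "increments": [
    [[0,0,0],[0,0,0],0],
    [[0,0,0],[0,0,0],0]
  ]
}}

```text
clock: 13.18
eef_pos: [0.619, -0.1491, 0.0528]
tool_rot: [-0.0, 1.0, -0.0, 0.003]
ft_force: [1.4, 0.2, 7.2]
grip_width: 0.0487
grasp_force: 62.6
```

```bash
python3 - <<'E'
from meas import *
P={c:camera(c) for c in("top","side")};o=get_obs();print(o["eef_pos"],o["grip_width"],o["ft_force"],o["ft_torque"])
s=cv2.resize(P["side"]["image"][120:240,270:400],None,fx=3,fy=3,interpolation=2)
t=cv2.resize(P["top"]["image"][90:210,260:390],None,fx=3,fy=3,interpolation=2)
cv2.imwrite("pics/s4.png",np.hstack([s,t])[:,:,::-1])
E
```

```text
[ 0.619  -0.1491  0.0528] 0.049051570047582774 [-0.6271  0.9053  6.4873] [0.2647 0.0027 0.0145]
```

View pics/s4.png

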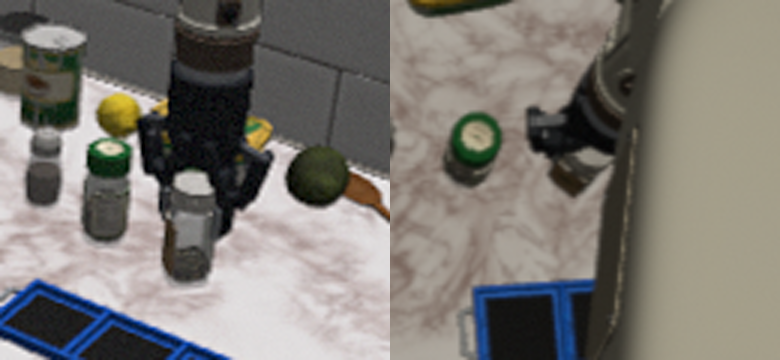

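```bash
python3 - <<'E'
from meas import *
P={c:camera(c) for c in("top","side")};o=get_obs();print(o["joint_pos"],o["tool_rot"])
p=P["side"]
for n in("white_jar",):
  for c in P:
    for s in silhouettes(n,P[c]): print(c,s["conf"],s["bbox"])
for a in[(.616,-.149),(.606,-.149),(.619,-.149),(.61,-.155)]:
    q=np.array([proj(p,X) for X in cylpts(*a,0,.109,.022)]);print(a,q.min(0),q.max(0))
for z in (.0528,.0718,.1268): print(z,proj(p,(.619,-.1491,z)))
save(p,"s5.png",(305,125,375,225),6)
E
```

```text
[-0.2367  0.6242  0.1165  1.0571  0.0007 -0.2374] [-0.0003  1.     -0.0004  0.003 ]
top 0.77 [310.9, 140.8, 332.4, 153.6]
side 0.98 [324.8, 178.9, 340.3, 216.7]
side 0.25 [265.3, 214.9, 363.3, 269.5]
(0.616, -0.149) [323.6619 176.1516] [342.7054 215.7796]
(0.606, -0.149) [321.8581 177.4606] [340.9101 217.2712]
(0.619, -0.149) [324.1994 175.7615] [343.2402 215.3351]
(0.61, -0.155) [324.2984 177.6087] [343.4849 217.4342]
0.0528 [333.454  196.2151]
0.0718 [334.1272 190.6805]
0.1268 [336.1382 174.1462]
```

View pics/s5.png

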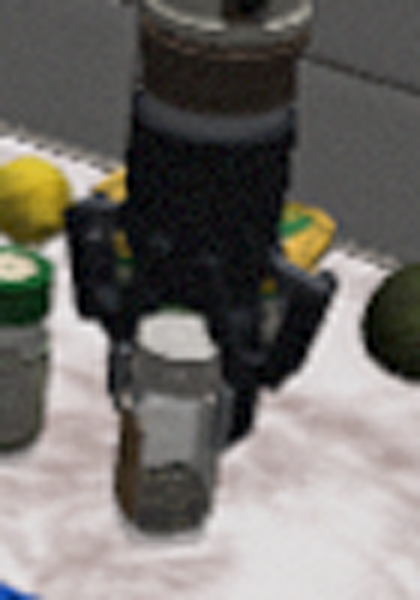

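Request:
{"fn": "drive_tool", "kwargs": {
  "increments": [
    [[0,0,0],[0,0,0],1],
    [[0,0,0],[0,0,0],1],
    [[0,0,0],[0,0,0],1],
    [[0,0,0],[0,0,0],1]
  ]
}}

```text
clock: 13.82
eef_pos: [0.6164, -0.1488, 0.0494]
tool_rot: [-0.0, 1.0, 0.0, -0.0]
ft_force: [-0.5, 0.6, 0.3]
grip_width: 0.085
grasp_force: 0.0
```

```bash
python3 - <<'E'
from meas import *
P={c:camera(c) for c in("top","side")};o=get_obs();print(o["eef_pos"],o["grip_width"],o["ft_force"])
p=P["side"]
for c in P:
    for s in silhouettes("white_jar",P[c]): print(c,s["conf"],s["bbox"])
s=cv2.resize(p["image"][125:225,305:375],None,fx=5,fy=5,interpolation=2)
t=cv2.resize(P["top"]["image"][110:180,290:360],None,fx=5,fy=5,interpolation=2);t=np.vstack([t,np.zeros((150,350,3),np.uint8)])
cv2.imwrite("pics/s6.png",np.hstack([s,t])[:,:,::-1])
E
```

```text
[ 0.6164 -0.1488  0.0493] 0.08548614849106058 [-0.6727 -0.8874  0.3343]
top 0.71 [311.8, 142.8, 332.5, 154.5]
top 0.68 [247.0, 125.4, 262.6, 146.7]
side 0.64 [324.8, 178.6, 338.1, 216.8]
```

View pics/s6.png

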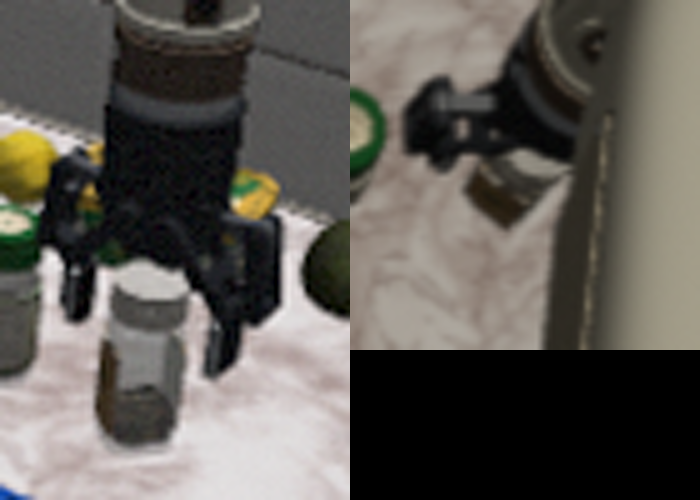

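The white jar's body is squarish, turned about 45° (label face toward the lower left at (500,205)). That explains the 49 mm grip across its corners. I'll turn the gripper by about 41° and move it 5 mm back, then grasp it face to face.

Request:
{"fn": "drive_tool", "kwargs": {
  "increments": [
    [[-3,0,0],[0,0,7],1],
    [[-2,0,0],[0,0,7],1],
    [[0,0,0],[0,0,7],1],
    [[0,0,0],[0,0,7],1],
    [[0,0,0],[0,0,7],1],
    [[0,0,0],[0,0,6],1],
    [[0,0,0],[0,0,0],1]
  ]
}}

```text
clock: 14.6
eef_pos: [0.6115, -0.1488, 0.0494]
tool_rot: [-0.351, 0.936, 0.0, -0.0]
ft_force: [1.7, -0.5, -0.0]
grip_width: 0.0854
grasp_force: 0.0
```

Request:
{"fn": "drive_tool", "kwargs": {
  "increments": [
    [[0,0,0],[0,0,0],0],
    [[0,0,0],[0,0,0],0],
    [[0,0,0],[0,0,0],0],
    [[0,0,0],[0,0,0],0],
    [[0,0,0],[0,0,0],0],
    [[0,0,0],[0,0,0],0]
  ]
}}

```text
clock: 15.1
eef_pos: [0.6119, -0.1489, 0.05]
tool_rot: [-0.35, 0.937, -0.0, 0.0]
ft_force: [0.2, -0.2, 2.3]
grip_width: 0.0435
grasp_force: 57.6
```

Now gripping face to face at 43.5 mm. Carrying it to the bay.

Request:
{"fn": "drive_tool", "kwargs": {
  "increments": [
    [[0,0,20],[0,0,0],0],
    [[0,0,20],[0,0,0],0],
    [[-28,-21,0],[0,0,0],0],
    [[-30,-24,0],[0,0,0],0],
    [[-30,-24,0],[0,0,0],0],
    [[-30,-24,0],[0,0,0],0],
    [[-23,-16,0],[0,0,0],0],
    [[0,0,0],[0,0,0],0]
  ]
}}

```text
clock: 15.77
eef_pos: [0.4653, -0.2599, 0.0889]
tool_rot: [-0.348, 0.938, 0.001, -0.002]
ft_force: [-0.1, 0.8, -0.7]
grip_width: 0.0434
grasp_force: 57.6
```

Request:
{"fn": "drive_tool", "kwargs": {
  "increments": [
    [[0,0,-17],[0,0,0],0],
    [[0,0,-12],[0,0,0],0],
    [[0,0,-4],[0,0,0],0],
    [[0,0,-2],[0,0,0],0],
    [[0,0,0],[0,0,0],0],
    [[0,0,0],[0,0,0],0]
  ]
}}

```text
clock: 16.27
eef_pos: [0.4707, -0.2573, 0.0549]
tool_rot: [-0.351, 0.936, 0.0, -0.0]
ft_force: [-1.5, 1.9, 2.4]
grip_width: 0.0436
grasp_force: 57.9
```

Request:
{"fn": "drive_tool", "kwargs": {
  "increments": [
    [[0,0,-1],[0,0,0],0],
    [[0,0,0],[0,0,0],0.8],
    [[0,0,0],[0,0,0],0.8],
    [[0,0,0],[0,0,0],0.8],
    [[0,0,20],[0,0,0],0.8],
    [[0,0,30],[0,0,0],1],
    [[0,0,35],[0,0,0],1],
    [[0,0,30],[0,0,0],1]
  ]
}}

```text
clock: 16.93
eef_pos: [0.4708, -0.2578, 0.17]
tool_rot: [-0.351, 0.937, -0.0, 0.0]
ft_force: [0.9, 0.7, -0.2]
grip_width: 0.0849
grasp_force: 0.0
```

Request:
{"fn": "drive_tool", "kwargs": {
  "increments": [
    [[22,30,0],[0,0,-7],1],
    [[22,30,0],[0,0,-7],1],
    [[22,30,0],[0,0,-7],1],
    [[22,30,0],[0,0,-7],1],
    [[22,30,0],[0,0,-7],1],
    [[22,30,0],[0,0,-6],1],
    [[21,33,0],[0,0,0],1],
    [[0,0,0],[0,0,0],1]
  ]
}}

```text
clock: 17.6
eef_pos: [0.6253, -0.0409, 0.1678]
tool_rot: [-0.009, 1.0, 0.001, 0.001]
ft_force: [-0.0, -0.7, -1.2]
grip_width: 0.0856
grasp_force: 0.0
```

```bash
python3 - <<'E'
from meas import *
P={c:camera(c) for c in("top","side")};o=get_obs();print(o["eef_pos"],o["tool_rot"])
s=cv2.resize(P["side"]["image"][80:270,170:370],None,fx=2,fy=2,interpolation=2)
t=cv2.resize(P["top"]["image"][95:235,190:390],None,fx=2,fy=2,interpolation=2)
t=np.vstack([t,np.zeros((100,400,3),np.uint8)])
cv2.imwrite("pics/s7.png",np.hstack([s,t])[:,:,::-1])
E
```

```text
[ 0.6224 -0.0455  0.1677] [-0.007   1.     -0.0001 -0.0004]
```

View pics/s7.png

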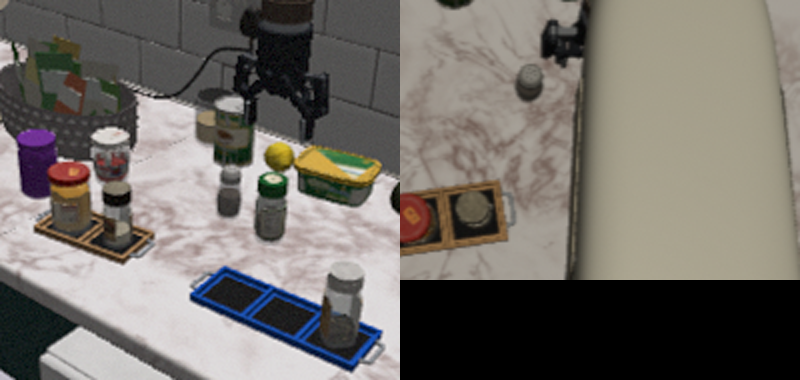

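White stands upright in the right blue bay, at (342,310). Next is green.

Request:
{"fn": "drive_tool", "kwargs": {
  "increments": [
    [[1,1,-30],[0,0,0],1],
    [[0,0,-30],[0,0,0],1],
    [[0,0,-30],[0,0,0],1],
    [[0,0,-20],[0,0,0],1],
    [[0,0,-10],[0,0,0],1],
    [[0,0,0],[0,0,0],1]
  ]
}}

```text
clock: 18.2
eef_pos: [0.6201, -0.0474, 0.0457]
tool_rot: [-0.004, 1.0, 0.0, -0.003]
ft_force: [-0.1, -0.2, -0.1]
grip_width: 0.0853
grasp_force: 0.0
```

Request:
{"fn": "drive_tool", "kwargs": {
  "increments": [
    [[0,0,0],[0,0,0],0],
    [[0,0,0],[0,0,0],0],
    [[0,0,0],[0,0,0],0],
    [[0,0,0],[0,0,0],0],
    [[0,0,0],[0,0,0],0]
  ]
}}

```text
clock: 18.62
eef_pos: [0.6245, -0.0466, 0.0509]
tool_rot: [-0.005, 1.0, -0.0, 0.002]
ft_force: [0.4, -0.4, 5.6]
grip_width: 0.0439
grasp_force: 58.9
```

Request:
{"fn": "drive_tool", "kwargs": {
  "increments": [
    [[0,0,20],[0,0,0],0],
    [[-5,0,20],[0,0,7],0],
    [[-14,-10,0],[0,0,7],0],
    [[-14,-12,0],[0,0,7],0],
    [[-14,-12,0],[0,0,7],0],
    [[-14,-12,0],[0,0,7],0],
    [[-14,-12,0],[0,0,7],0],
    [[-14,-12,0],[0,0,7],0]
  ]
}}

```text
clock: 19.28
eef_pos: [0.5332, -0.1167, 0.0889]
tool_rot: [-0.422, 0.906, -0.0, 0.0]
ft_force: [-0.8, -0.5, -1.4]
grip_width: 0.0441
grasp_force: 58.4
```

Request:
{"fn": "drive_tool", "kwargs": {
  "increments": [
    [[-14,-12,0],[0,0,7],0],
    [[-14,-12,0],[0,0,7],0],
    [[-14,-12,0],[0,0,7],0],
    [[-14,-12,0],[0,0,7],0],
    [[-12,-12,0],[0,0,7],0],
    [[0,0,0],[0,0,6],0],
    [[0,0,0],[0,0,0],0]
  ]
}}

```text
clock: 19.87
eef_pos: [0.4653, -0.1769, 0.0889]
tool_rot: [0.711, -0.703, 0.0, -0.0]
ft_force: [-0.7, 0.0, -0.6]
grip_width: 0.0443
grasp_force: 58.5
```

Request:
{"fn": "drive_tool", "kwargs": {
  "increments": [
    [[1,0,-18],[0,0,0],0],
    [[0,0,-10],[0,0,0],0],
    [[0,0,-4],[0,0,0],0],
    [[0,0,-2],[0,0,0],0],
    [[0,0,0],[0,0,0],0],
    [[0,0,0],[0,0,0],0]
  ]
}}

```text
clock: 20.37
eef_pos: [0.4661, -0.1758, 0.0559]
tool_rot: [0.711, -0.704, -0.001, 0.001]
ft_force: [-6.0, 0.8, 12.6]
grip_width: 0.0442
grasp_force: 60.0
```

Request:
{"fn": "drive_tool", "kwargs": {
  "increments": [
    [[0,0,1],[0,0,0],0],
    [[0,0,0],[0,0,0],0.8],
    [[0,0,0],[0,0,0],0.8],
    [[0,0,0],[0,0,0],0.8],
    [[0,0,20],[0,0,0],0.8],
    [[0,0,30],[0,0,0],1],
    [[0,0,35],[0,0,0],1],
    [[0,0,30],[0,0,0],1]
  ]
}}

```text
clock: 21.03
eef_pos: [0.4669, -0.1762, 0.1719]
tool_rot: [0.711, -0.703, -0.0, 0.0]
ft_force: [0.4, -0.7, 0.2]
grip_width: 0.0854
grasp_force: 0.0
```

Request:
{"fn": "drive_tool", "kwargs": {
  "increments": [
    [[13,17,0],[0,0,-7],1],
    [[13,17,0],[0,0,-7],1],
    [[13,17,0],[0,0,-7],1],
    [[13,17,0],[0,0,-7],1],
    [[13,17,0],[0,0,-7],1],
    [[13,17,0],[0,0,-7],1],
    [[13,17,0],[0,0,-7],1],
    [[13,17,0],[0,0,-7],1]
  ]
}}

```text
clock: 21.7
eef_pos: [0.5714, -0.0393, 0.1702]
tool_rot: [-0.294, 0.956, 0.0, -0.0]
ft_force: [0.7, -1.3, -0.4]
grip_width: 0.0856
grasp_force: 0.0
```

Request:
{"fn": "drive_tool", "kwargs": {
  "increments": [
    [[13,17,0],[0,0,-7],1],
    [[13,17,0],[0,0,-7],1],
    [[13,17,0],[0,0,-7],1],
    [[13,17,0],[0,0,-7],1],
    [[14,17,0],[0,0,-6],1],
    [[0,0,0],[0,0,0],1],
    [[0,0,0],[0,0,0],1]
  ]
}}

```text
clock: 22.28
eef_pos: [0.6371, 0.0457, 0.1696]
tool_rot: [-0.007, 1.0, -0.0, -0.001]
ft_force: [0.2, -0.2, -0.9]
grip_width: 0.0857
grasp_force: 0.0
```

```bash
python3 - <<'E'
from meas import *
P={c:camera(c) for c in("top","side")};o=get_obs();print(o["eef_pos"],o["tool_rot"])
s=cv2.resize(P["side"]["image"][80:270,170:370],None,fx=3,fy=3,interpolation=2)
cv2.imwrite("pics/s8.png",s[:,:,::-1])
E
```

```text
[0.6364 0.0443 0.17  ] [-0.0057  1.     -0.0002 -0.0007]
```

View pics/s8.png

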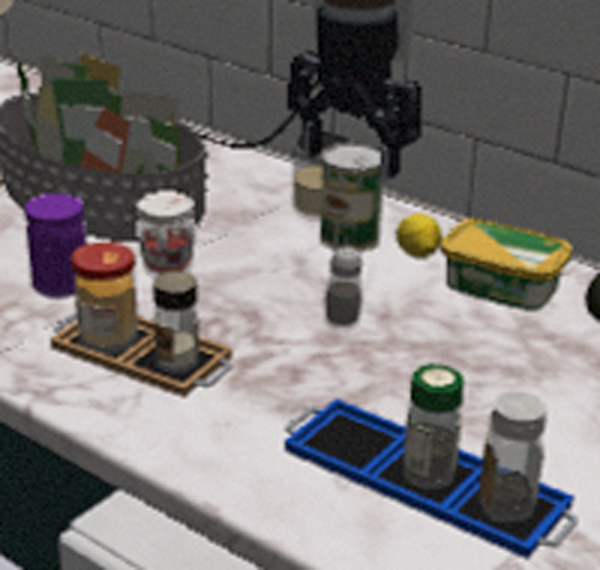

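Green (435,425) and white (513,455) stand upright in their bays. The fingers at (312,145) and (393,170) are over the salt shaker at (345,285). Grasping it.

Request:
{"fn": "drive_tool", "kwargs": {
  "increments": [
    [[0,1,-35],[0,0,0],1],
    [[0,0,-35],[0,0,0],1],
    [[0,0,-30],[0,0,0],1],
    [[0,0,-25],[0,0,0],1],
    [[0,0,-10],[0,0,0],1],
    [[0,0,0],[0,0,0],1]
  ]
}}

```text
clock: 22.88
eef_pos: [0.6339, 0.0445, 0.0325]
tool_rot: [-0.005, 1.0, -0.0, -0.003]
ft_force: [-1.8, -0.5, -0.5]
grip_width: 0.0853
grasp_force: 0.0
```

Request:
{"fn": "drive_tool", "kwargs": {
  "increments": [
    [[0,0,0],[0,0,0],0],
    [[0,0,0],[0,0,0],0],
    [[0,0,0],[0,0,0],0],
    [[0,0,0],[0,0,0],0],
    [[0,0,0],[0,0,0],0]
  ]
}}

```text
clock: 23.3
eef_pos: [0.6387, 0.0454, 0.0383]
tool_rot: [-0.005, 1.0, -0.0, 0.002]
ft_force: [0.2, -0.7, 6.1]
grip_width: 0.036
grasp_force: 59.1
```

Request:
{"fn": "drive_tool", "kwargs": {
  "increments": [
    [[0,0,20],[0,0,0],0],
    [[0,0,20],[0,0,0],0],
    [[-30,-15,0],[0,0,0],0],
    [[-30,-25,0],[0,0,0],0],
    [[-30,-25,0],[0,0,0],0],
    [[-30,-25,0],[0,0,0],0],
    [[-30,-25,0],[0,0,0],0],
    [[-26,-25,0],[0,0,0],0]
  ]
}}

```text
clock: 23.97
eef_pos: [0.4591, -0.0951, 0.0763]
tool_rot: [-0.006, 1.0, -0.0, 0.0]
ft_force: [0.7, -1.6, -0.2]
grip_width: 0.0353
grasp_force: 59.6
```

Request:
{"fn": "drive_tool", "kwargs": {
  "increments": [
    [[0,0,-10],[0,0,0],0],
    [[0,0,0],[0,0,0],0],
    [[0,0,0],[0,0,0],0]
  ]
}}

```text
clock: 24.22
eef_pos: [0.4613, -0.0946, 0.0663]
tool_rot: [-0.005, 1.0, 0.0, 0.001]
ft_force: [0.5, 0.5, -0.0]
grip_width: 0.0364
grasp_force: 59.6
```

```bash
python3 - <<'E'
from meas import *
p=camera("side");o=get_obs();print(o["eef_pos"],o["grip_width"])
for s in silhouettes("salt_shaker",p): print(s["conf"],s["bbox"])
q=np.array([proj(p,X) for X in cylpts(.463,-.095,.035,.125,.022)]);print(q.min(0),q.max(0))
save(p,"s9.png",(240,130,360,270),4.2)
E
```

```text
[ 0.4621 -0.0943  0.0664] 0.035780335224374446
0.91 [283.0, 191.1, 294.7, 225.8]
0.4 [196.0, 161.5, 217.2, 197.0]
[278.7414 185.8783] [296.4534 222.3866]
```

View pics/s9.png

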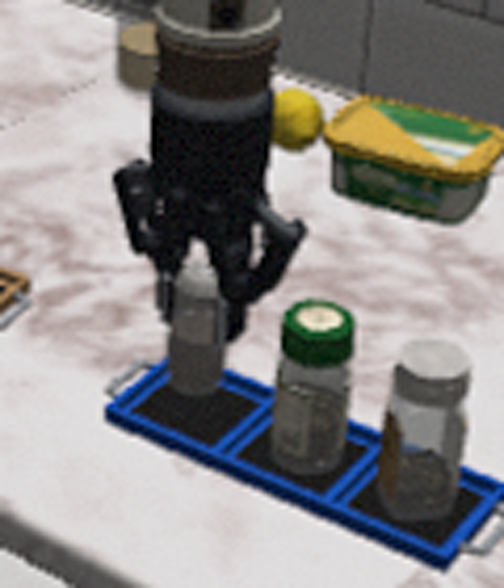

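The shaker hangs upright over the left blue bay, its base at native (287,223). Lowering it.

Request:
{"fn": "drive_tool", "kwargs": {
  "increments": [
    [[0,0,-12],[0,0,0],0],
    [[0,0,-8],[0,0,0],0],
    [[0,0,-3],[0,0,0],0],
    [[0,0,-2],[0,0,0],0],
    [[0,0,0],[0,0,0],0],
    [[0,0,0],[0,0,0],0]
  ]
}}

```text
clock: 24.82
eef_pos: [0.4627, -0.0938, 0.0432]
tool_rot: [-0.006, 1.0, 0.0, 0.002]
ft_force: [-4.9, 1.5, 18.4]
grip_width: 0.0359
grasp_force: 62.9
```

On the floor. Releasing and retreating.

Request:
{"fn": "drive_tool", "kwargs": {
  "increments": [
    [[0,0,2],[0,0,0],0],
    [[0,0,0],[0,0,0],0.7],
    [[0,0,0],[0,0,0],0.7],
    [[0,0,0],[0,0,0],0.7],
    [[0,0,20],[0,0,0],0.7],
    [[0,0,30],[0,0,0],0.7],
    [[0,0,35],[0,0,0],0.7],
    [[0,0,35],[0,0,0],0.7]
  ]
}}

```text
clock: 25.48
eef_pos: [0.4599, -0.0941, 0.1629]
tool_rot: [-0.005, 1.0, 0.0, -0.001]
ft_force: [1.9, 1.0, -0.1]
grip_width: 0.0597
grasp_force: 0.0
```

Request:
{"fn": "drive_tool", "kwargs": {
  "increments": [
    [[-25,25,10],[0,0,0],0.7],
    [[-25,25,10],[0,0,0],0.7],
    [[-25,25,10],[0,0,0],0.7],
    [[-20,25,10],[0,0,0],0.7],
    [[-20,25,0],[0,0,0],0.7],
    [[0,0,0],[0,0,0],0.7]
  ]
}}

```text
clock: 25.98
eef_pos: [0.3425, 0.0334, 0.2027]
tool_rot: [-0.008, 1.0, 0.001, -0.001]
ft_force: [-1.1, -0.3, 0.2]
grip_width: 0.0597
grasp_force: 0.0
```

```bash
python3 - <<'E'
from meas import *
P={c:camera(c) for c in("top","side")};o=get_obs();print(o["eef_pos"])
T=dict(salt_shaker=(.462,-.095),green_jar=(.467,-.177),white_jar=(.471,-.258),honey_jar=(.447,.207),brown_jar=(.458,.126),jam_jar=(.602,.270))
for n,(x,y) in T.items():
    ms=[]
    for c,p in P.items():
        z0=.005 if n!="jam_jar" else 0
        e=proj(p,(x,y,z0+dims[n][1]/2))
        for s in silhouettes(n,p):
            ys,xs=np.nonzero(s["region"])
            if np.hypot(xs.mean()-e[0],ys.mean()-e[1])<9: ms.append((p,s["region"]));break
    if ms: f=fit(ms,*dims[n]);print(n,len(ms),f[0],"err mm",(f[0][:2]-[x,y])*1000)
    else: print(n,"none")
s=cv2.resize(P["side"]["image"][130:270,170:370],None,fx=3.8,fy=3.8,interpolation=2)
cv2.imwrite("pics/s10.png",s[:,:,::-1])
E
```

```text
[0.3455 0.0314 0.2026]
salt_shaker 2 [ 0.463  -0.0922  0.0065  0.075 ] err mm [0.9854 2.7736]
green_jar 2 [ 0.4686 -0.1794  0.0066  0.1047] err mm [ 1.6205 -2.3568]
white_jar 2 [ 0.4746 -0.2556 -0.002   0.1113] err mm [3.5524 2.4151]
honey_jar 2 [0.4443 0.2066 0.0118 0.0981] err mm [-2.693  -0.3775]
brown_jar 2 [0.4593 0.1206 0.0037 0.0964] err mm [ 1.2673 -5.4142]
jam_jar 2 [0.6014 0.2741 0.0078 0.075 ] err mm [-0.6125  4.1384]
```

View pics/s10.png

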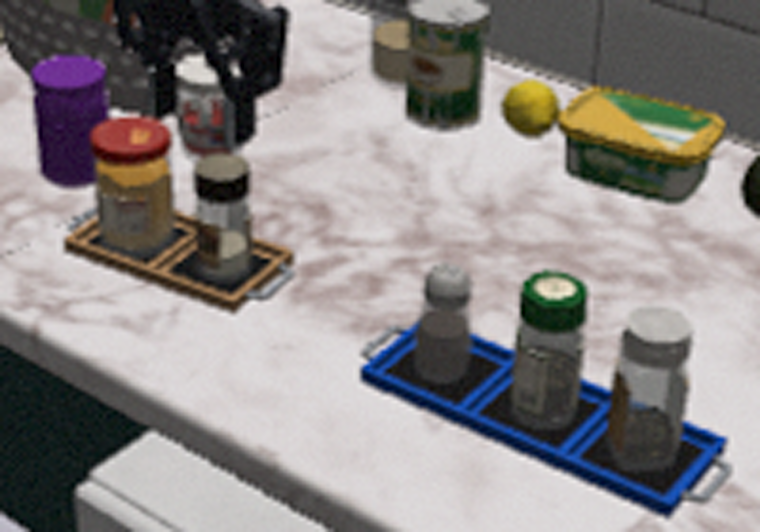

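All five stand upright in their bays, honey at (133,185), brown (223,215), salt (445,325), green (550,350) and white (650,390). The fits put them within about 6 mm of the bay centres. The jam jar is where it was, and the gripper is clear.

```bash
python3 -c "
from workcell import job_done
print(job_done())"
```

```text
the job is handed in; nothing more can be done
None
```

I handed the job in at about 26 s on the clock: all five items stand upright in their bays, within about 6 mm of centre by the last camera fit, and the jam jar is still in place. No pass/fail verdict was returned.

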